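Complete the row of V-blocks on the bench shelf

TASK

One blue V-block already stands on a yellow mark on the low grey shelf. Complete the row: stand the other two blue V-blocks, which are on the bench, upright on the two empty yellow marks, squarely on them and with their grooves running from the front of the shelf to its back. Leave the block that is already on the shelf where it is.

Things in the scene. Friction and masses are not known exactly. Their poses are not given: they have to be found in the camera images.
- vblock_a: Blue V-block on the bench, 54 mm long (x), 40 wide (y), 45 high (z up), 0.5 kg; bare steel V-groove 26 mm wide, 13 deep in its top, along x. Origin: centre of the underside. Its ends (54 mm apart) are flat up to 32 mm: grip it there. Starts turned up to 26 degrees from straight ahead, among a red and a dark steel block of the same shape that are not wanted; the four swap places.
- vblock_b: The second blue V-block on the bench: the same shape, size, origin and axes as vblock_a.
- vblock_c: The third blue V-block, same shape, size, origin and axes as vblock_a. It already stands on one of the shelf's three yellow marks (any of them) and stays there.
- shelf: Low fixed grey shelf, 200 mm deep (x, to its back), 250 wide (y, left), board top 45 mm above the bench; a back lip, front face at x = 88 mm, rises 20 mm above the board. Origin: on the bench under the centre. Three flat yellow marks, 70 mm (x) by 52 mm (y), are painted on the board, centred at x = -15 mm, y = -62, 0, +62 mm. Turned up to 13 degrees.
Things that resemble listed ones, but are neither listed nor needed, are in the scene too. Leave any purple look-alike of the vblock_a alone.

How it is judged:
By the outcome, as a careful person would: the job done as asked, in the order asked, and still so for the second after the job is handed in, with the robot touching nothing.
It also fails if it takes over 51 s, if anything falls off the work surface, if the arm or the gripper's body presses on something with over 40 N, if the wrist force passes 120 N, or if a joint passes its speed limit or range.

ROBOT

A 7-joint arm with a two-finger parallel gripper is mounted at the origin on the work surface. World frame = base frame: x ahead of the robot, y to its left, z up, the work surface at z = 0. Lengths are in mm, angles in rad, forces in N, time in s.
With the tool pointing down it reaches from about 350 to 900 mm from the base axis. Payload 8.1 kg.
Tool frame: the origin (TCP) lies at the very end of the fingers, on their centre line; the grasp point (between the pads) lies 19 mm behind it; z points along the fingers, x is the direction in which the jaws open and shut, and the axes are right-handed (so a half turn about z gives the same grasp; the last joint's range is limited). The gripper opens to 92 mm and grips with 3 to 60 N. Pads are 19 mm wide; open, the fingers measure 130 mm over their backs; the gripper's body (75 mm by 190 mm) begins 47 mm behind the grasp point.
Start: joints at [-1.354, 0.434, 0.025, 1.573, -0.012, 1.134, -0.075], TCP at [196.513, 593.316, 226.742] pointing down, gripper open.
Joint ranges: [-2.62, 2.62], [-0.44, 2.09], [-1.27, 1.32], [0.08, 2.57], [-1.32, 4.46], [0.12, 2], [-2.74, 2.74]. Speed limits (rad/s): [2.22, 2.22, 3.01, 3.01, 3.14, 3.14, 3.14].

INTERFACE

Orientations are given as a 3x3 rotation matrix whose columns are the frame's x, y, z axes.
In Python, from plant import r gives the robot as it stands. Calls block until the motion is done:
- r.reach(position, orientation): joint-space move of the TCP to a pose.
- r.servo_line(position, attitude=None, feed=150): straight line of the TCP; attitude=None keeps the orientation; feed is the mean speed in mm/s.
- r.move_joints(angles): joint-space move.
- r.set_gripper(opening, force=None): finger opening in mm; force is the grip in N (None keeps the last); returns when the fingers have stopped.
- r.wait(seconds).
- r.solve_ik(position, orientation): joint angles nearest the present ones, or None.
- r.state(): the state.
- r.capture(name): name is "scene" or "side" or "wrist"; returns the picture (420x560x3 uint8, red, green, blue); there is no depth.
- r.camera_info(name): a dict with "K" (3x3 intrinsics, pixels), "rvec" (rotation vector, rad) and "tvec" (3), from world to camera coordinates, as OpenCV has them; the wrist camera has in their place "T_tool_cam" (4x4, takes a point from camera to tool coordinates, whose origin is the TCP and whose axes are the tool frame's). Camera axes: x right, y down, z forward; pixel columns grow to the right and rows downward; lengths in mm; the calibration is good to about 2 mm. The wrist camera is an equidistant fisheye: a pixel r from the principal point sees the ray r / f radians off the axis. A picture is of the moment at which its call begins: read the wrist's pose just before it. camera_info takes no time and is no camera call.
A pose or a line that the arm cannot do raises r.IKError and nothing moves.
- r.sign_off(): hands the job in, once; it reports no verdict.
Trained networks look in the newest picture that a camera, given by its name, has taken for a name from the list of things; names that differ only in an ending like _2 or _b are one class to them, and where a whole thing is asked for, a point or a joint stands for the part that bears it (a point fixed in the world has none). Each returns a list of dicts, best first, with "confidence" (0 to 1); they miss things now and then, are a little off and sometimes report something else, mostly with a low value. They report only what shows in the picture. A call takes as long as a camera call. They do not tell look-alikes from the thing itself.
- r.boxes_of(camera, target): "at" ([row, column] in pixels, amid what is visible of it).
- r.masks_of(camera, target): "pixels" (420x560 bool, what is visible of it) and "at" ([row, column] in pixels, amid what is visible of it).
- r.tip_of(camera, target): "at" ([row, column] in pixels: a listed point, or the origin of a listed thing).
The state is a dict: "t": time; "qpos": joint angles; "dq": joint speeds; "joint_efforts": joint torques, N m; "ee_pos": TCP position; "eef_rot": TCP orientation; "contact_force": force on the tool from outside, world axes, zero at the start; "torque": the same for the moment, N m; "finger_gap": finger opening in mm.
Only numpy, scipy, OpenCV 4.12 (cv2) and the standard library are available. Lean on these libraries where they do the work, as an engineer would, in place of code of your own. Each camera call takes 0.05 s, during which the arm holds its last target.

## Working session

There is one attempt and no reset: what is moved stays moved. The work goes in short steps, each a Python script; the robot and the scene stay as the last script left them, time stands still between calls to the robot, and variables do not carry over. Pictures are saved under pics/ and viewed, and the job is handed in when it is done.

```bash
ls; mkdir -p pics; python3 - <<'E'
from plant import r
import cv2,numpy as np
for n in ("scene","side","wrist"):
    im=r.capture(n); cv2.imwrite(f"pics/{n}0.png",im[:,:,::-1])
    print(n,{k:np.round(v,3).tolist() for k,v in r.camera_info(n).items() if k!='name'} if True else 0)
    for t in ("vblock_a","shelf"):
        print(t,[(np.round(d["at"]).tolist(),round(d["confidence"],2),int(d["pixels"].sum())) for d in r.masks_of(n,t)])
print(r.state())
E
```

```text
pics
scene {'K': [[484.487, 0.0, 280.343], [0.0, 484.487, 210.134], [0.0, 0.0, 1.0]], 'rvec': [2.102, 1.555, -0.486], 'tvec': [-83.506, -421.68, 1532.144]}
vblock_a [([252.0, 164.0], 0.75, 584), ([264.0, 202.0], 0.71, 524), ([179.0, 373.0], 0.58, 533), ([245.0, 275.0], 0.55, 484)]
shelf [([204.0, 372.0], 0.89, 5408)]
side {'K': [[385.958, 0.0, 282.24], [0.0, 385.958, 211.695], [0.0, 0.0, 1.0]], 'rvec': [0.328, -2.616, 1.527], 'tvec': [527.746, 156.637, 808.916]}
vblock_a [([184.0, 277.0], 0.83, 344), ([212.0, 265.0], 0.82, 521), ([167.0, 275.0], 0.58, 191), ([178.0, 309.0], 0.58, 331)]
shelf [([283.0, 248.0], 0.88, 8672)]
wrist {'K': [[325.192, 0.0, 278.404], [0.0, 325.192, 212.397], [0.0, 0.0, 1.0]], 'T_tool_cam': [[1.0, -0.0, 0.0, -0.091], [-0.0, 0.968, 0.251, -65.98], [-0.0, -0.251, 0.968, -159.616], [0.0, 0.0, 0.0, 1.0]]}
vblock_a []
shelf []
{'t': 0.45, 'qpos': array([-1.35360513,  0.43456995,  0.02497304,  1.57327967, -0.01158531,
        1.13402981, -0.07509745]), 'dq': array([-0.00076188, -0.00166753, -0.00053953, -0.0012683 , -0.00022981,
       -0.00153178,  0.00168276]), 'joint_efforts': array([-1.07522683e-03, -6.67054439e+01,  9.82732773e-01, -3.14493048e+01,
       -6.06384804e-02,  3.48076900e-02,  2.63059275e-05]), 'ee_pos': array([196.48588228, 593.2636047 , 226.6671702 ]), 'eef_rot': array([[ 3.14418191e-01,  9.49284573e-01, -1.85955030e-05],
       [ 9.49284563e-01, -3.14418191e-01, -1.41602390e-04],
       [-1.40267729e-04,  2.68699436e-05, -9.99999990e-01]]), 'contact_force': array([-0.95187062,  0.65576943,  0.34932699]), 'torque': array([-0.0196489 , -0.02758147,  0.00396009]), 'finger_gap': 91.72935907980442}
```

View pics/scene0.png

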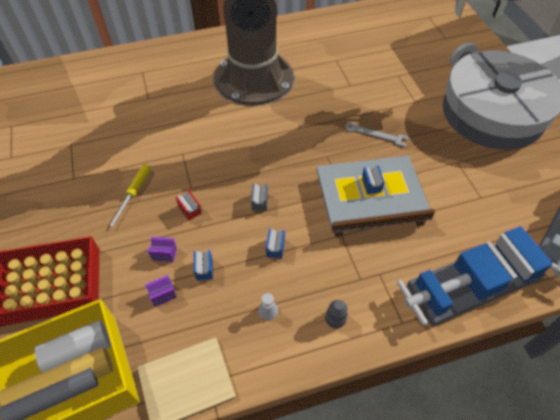

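View pics/side0.png

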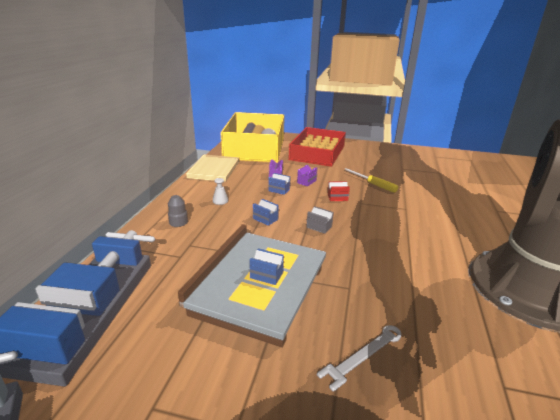

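```bash
python3 - <<'E'
import cv2
a=cv2.imread("pics/scene0.png")[150:300,120:420]; cv2.imwrite("pics/scene0c.png",cv2.resize(a,(800,400),interpolation=cv2.INTER_CUBIC))
a=cv2.imread("pics/side0.png")[130:350,140:400]; cv2.imwrite("pics/side0c.png",cv2.resize(a,(700,592),interpolation=cv2.INTER_CUBIC))
E
```

```text
(no output)
```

View pics/scene0c.png

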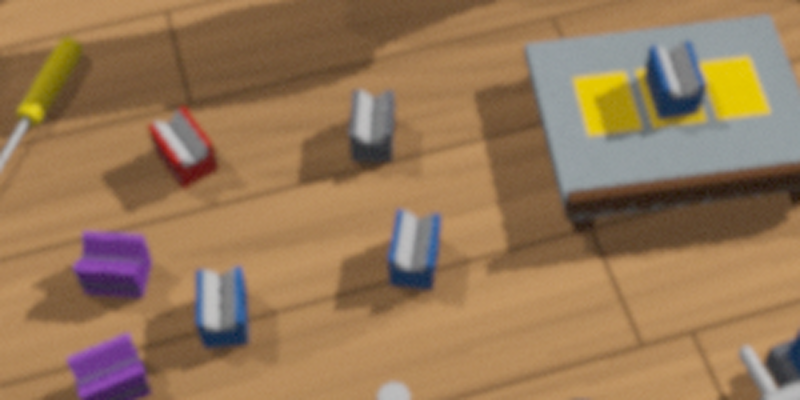

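View pics/side0c.png

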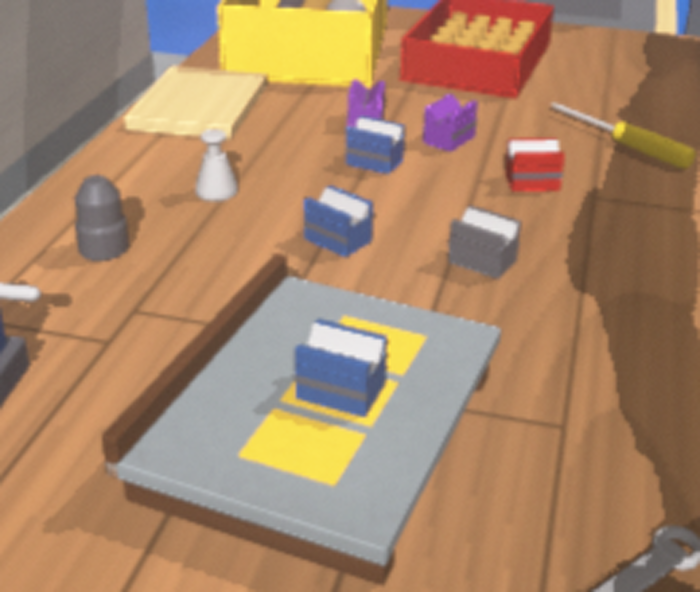

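```bash
cat > h.py <<'E'
from plant import r
import numpy as np, cv2, json
from scipy.optimize import minimize
from scipy.spatial.transform import Rotation
def down(yaw):
    c,s=np.cos(yaw),np.sin(yaw); return np.array([[c,s,0],[s,-c,0],[0,0,-1.]])
def cam(name,st=None):
    ci=r.camera_info(name); K=np.array(ci["K"])
    if name=="wrist":
        T=np.eye(4);T[:3,:3]=st["eef_rot"];T[:3,3]=st["ee_pos"]
        return ("f",K,np.linalg.inv(T@np.array(ci["T_tool_cam"])))
    M=np.eye(4);M[:3,:3]=Rotation.from_rotvec(np.ravel(ci["rvec"])).as_matrix();M[:3,3]=np.ravel(ci["tvec"])
    return ("p",K,M)
def proj(c,P):
    k,K,M=c; X=np.asarray(P,float)@M[:3,:3].T+M[:3,3]
    if k=="p": u=X[:,:2]/X[:,2:]
    else:
        rr=np.hypot(X[:,0],X[:,1])+1e-9; u=X[:,:2]*(np.arctan2(rr,X[:,2])/rr)[:,None]
    return u*[K[0,0],K[1,1]]+[K[0,2],K[1,2]]
def ray(c,at,z):
    k,K,M=c; u=(at[1]-K[0,2])/K[0,0]; v=(at[0]-K[1,2])/K[1,1]
    if k=="p": d=np.array([u,v,1])
    else:
        t=np.hypot(u,v)+1e-9; d=np.array([u/t*np.sin(t),v/t*np.sin(t),np.cos(t)])
    R=M[:3,:3]; o=-R.T@M[:3,3]; d=R.T@d; return o+d*(z-o[2])/d[2]
def pl(p,Q,z0=0):
    x,y,a=p; c,s=np.cos(a),np.sin(a); Q=np.asarray(Q,float)
    return np.c_[x+c*Q[:,0]-s*Q[:,1],y+s*Q[:,0]+c*Q[:,1],Q[:,2]+z0]
BOX=np.array([[a,b,z] for a in(-27,27) for b in(-20,20) for z in(0,45)])
def fill(polys,roi,S=4):
    r0,r1,c0,c1=roi; im=np.zeros(((r1-r0)*S,(c1-c0)*S),np.uint8)
    for q,val in polys:
        cv2.fillPoly(im,[np.round(((q-[c0,r0]+0.5)*S-0.5)*16).astype(np.int32)],val,shift=4)
    return cv2.resize(im.astype(np.float32),(c1-c0,r1-r0),interpolation=cv2.INTER_AREA)
def hull(c,P): return cv2.convexHull(proj(c,P).astype(np.float32))[:,0]
def roi_of(m,pad=12):
    a,b=np.where(m); return (max(a.min()-pad,0),min(a.max()+pad,420),max(b.min()-pad,0),min(b.max()+pad,560))
def nm(f,x0,st):
    x0=np.array(x0,float); sim=np.vstack([x0]+[x0+np.eye(len(x0))[i]*st[i] for i in range(len(x0))])
    return minimize(f,x0,method="Nelder-Mead",options=dict(initial_simplex=sim,xatol=.02,fatol=1e-5,maxiter=400))
def fit_block(obs,p0,z0=0):
    """obs: list of (cam,mask)"""
    R=[roi_of(m) for c,m in obs]
    def f(p):
        e=0
        for (c,m),q in zip(obs,R):
            g=fill([(hull(c,pl(p*[1,1,.01],BOX,z0)),1)],q); mm=m[q[0]:q[1],q[2]:q[3]]
            e+=1-np.minimum(g,mm).sum()/np.maximum(g,mm).sum()
        return e/len(obs)
    best=None
    for a in (-.4,0,.4):
        s=nm(f,np.array([p0[0],p0[1],(p0[2]+a)*100]),[6,6,15])
        if best is None or s.fun<best.fun: best=s
    return best.x*[1,1,.01],best.fun
MX=[(-15,y) for y in(-62,0,62)]
def yellow(im):
    h=cv2.cvtColor(im,cv2.COLOR_RGB2HSV); return (h[...,0]>20)&(h[...,0]<35)&(h[...,1]>190)&(h[...,2]>90)
def fit_shelf(obs,s0,c0):
    """obs (cam,yellowmask) ; joint shelf pose with block c pose fixed hull c0"""
    R=[roi_of(m) for c,m in obs]
    def f(p):
        e=0
        for (c,m),q in zip(obs,R):
            P=[(proj(c,pl(p*[1,1,.01],[[x+a,y+b,45] for a,b in((-35,-26),(35,-26),(35,26),(-35,26))])),1) for x,y in MX]
            P.append((hull(c,pl(c0,BOX,45)),0))
            g=fill(P,q); mm=m[q[0]:q[1],q[2]:q[3]]
            e+=1-np.minimum(g,mm).sum()/np.maximum(g,mm).sum()
        return e/len(obs)
    s=nm(f,np.array([s0[0],s0[1],s0[2]*100]),[8,8,8]); return s.x*[1,1,.01],s.fun
E
python3 - <<'E'
from h import *
C={};M={};Y={}
for n in("scene","side"):
    im=r.capture(n);C[n]=cam(n);M[n]=r.masks_of(n,"vblock_a")
    y=yellow(im); s=r.masks_of(n,"shelf")[0]["pixels"]; s=cv2.dilate(s.astype(np.uint8),np.ones((25,25)))>0
    Y[n]=y&s; print(n,Y[n].sum())
    for d in M[n]:
        mm=d["pixels"]; p=im[mm].astype(float); blue=((p[:,2]>p[:,0]*1.6)).mean(); red=((p[:,0]>p[:,2]*2)).mean()
        print(np.round(d["at"]),"blue %.2f red %.2f"%(blue,red),[np.round(ray(C[n],d["at"],z)[:2]) for z in(22,67)])
np.save("m.npy",{"C":C,"M":M,"Y":Y},allow_pickle=True)
E
```

```text
scene 712
[181. 372.] blue 0.33 red 0.03 [array([511., 182.]), array([541., 162.])]
[267. 201.] blue 0.30 red 0.00 [array([ 628., -297.]), array([ 653., -296.])]
[251. 164.] blue 0.00 red 0.00 [array([ 561., -373.]), array([ 589., -368.])]
[246. 277.] blue 0.30 red 0.00 [array([ 626., -112.]), array([ 652., -120.])]
[292. 160.] blue 0.00 red 0.00 [array([ 664., -399.]), array([ 688., -393.])]
side 0
[178. 308.] blue 0.00 red 0.00 [array([ 545., -352.]), array([ 530., -254.])]
[212. 265.] blue 0.39 red 0.00 [array([ 617., -112.]), array([596., -36.])]
[265. 266.] blue 0.40 red 0.01 [array([553., 106.]), array([538., 162.])]
[184. 277.] blue 0.34 red 0.00 [array([ 625., -282.]), array([ 604., -191.])]
[167. 275.] blue 0.00 red 0.01 [array([ 666., -409.]), array([ 640., -306.])]
```

```bash
python3 - <<'E'
from h import *
d=np.load("m.npy",allow_pickle=True).item();C,M,Y=d["C"],d["M"],d["Y"]
def near(n,at): return min(M[n],key=lambda q:np.hypot(*(np.array(q["at"])-at)))["pixels"]
out={}
for k,(a,b,p0,z) in dict(A=((267,201),(184,277),(627,-290,0),0),B=((246,277),(212,265),(622,-112,0),0),Cc=((181,372),(265,266),(540,162,0),45)).items():
    o=[(C["scene"],near("scene",a)),(C["side"],near("side",b))]
    for ob in (o[:1],o[1:],o):
        p,e=fit_block(ob,p0,z); print(k,np.round(p,2),round(e,3))
    out[k]=p.tolist()
s,e=fit_shelf([(C["scene"],Y["scene"])],[out["Cc"][0]+15,out["Cc"][1],0.1],out["Cc"]); print("shelf",s,e)
out["S"]=s.tolist()
json.dump(out,open("coarse.json","w"))
for k in"AB":
    p=out[k]
    for z in (4,150): print(k,z,[None if q is None else np.round(q,2) for q in [r.solve_ik(np.array([p[0],p[1],z]),down(p[2]+t)) for t in (0,np.pi)]])
E
```

```text
A [ 6.2676e+02 -2.9121e+02 -2.0000e-01] 0.069
A [ 6.2232e+02 -2.8778e+02 -1.5000e-01] 0.066
A [ 6.2435e+02 -2.9156e+02 -1.9000e-01] 0.091
B [ 6.2088e+02 -1.1525e+02 -3.8000e-01] 0.166
B [ 6.1587e+02 -1.1263e+02 -2.6000e-01] 0.088
B [ 6.1677e+02 -1.1402e+02 -3.9000e-01] 0.139
Cc [ 5.3856e+02  1.6328e+02 -1.9000e-01] 0.079
Cc [ 5.3570e+02  1.6473e+02 -7.0000e-02] 0.077
Cc [ 5.3697e+02  1.6403e+02 -1.6000e-01] 0.087
shelf [ 5.49683024e+02  1.63443208e+02 -1.34845673e-01] 0.28329330682754517
A 4 [array([-0.1 ,  0.9 ,  0.8 ,  1.64, -0.77,  0.94,  0.79]), array([-0.24,  1.08,  1.14,  1.65, -1.07,  1.15, -2.14])]
A 150 [array([-0.26,  0.89,  1.2 ,  1.55, -0.85,  1.3 ,  0.86]), array([-0.24,  0.86,  1.15,  1.54, -0.81,  1.27, -2.31])]
B 4 [array([-0.26,  0.75,  0.55,  1.8 , -0.55,  0.75,  0.2 ]), array([ 0.73,  0.97, -1.08,  1.71,  0.97,  1.09,  2.09])]
B 150 [array([-0.4 ,  0.6 ,  0.78,  1.7 , -0.48,  1.04,  0.15]), array([ 0.74,  0.75, -1.07,  1.6 ,  0.69,  1.21,  2.28])]
```

```bash
cat > look.py <<'E'
from h import *
def look(tag):
    st=r.state(); im=r.capture("wrist"); cv2.imwrite(f"pics/{tag}.png",im[:,:,::-1])
    c=cam("wrist",st); m=r.masks_of("wrist","vblock_a")
    for d in m: print(tag,np.round(d["at"]),round(d["confidence"],2),d["pixels"].sum(),np.round(ray(c,d["at"],25)[:2]),np.round(ray(c,d["at"],70)[:2]))
    np.save(tag+".npy",{"im":im,"c":c,"m":m,"st":st},allow_pickle=True)
E
python3 - <<'E'
from look import *
o=json.load(open("coarse.json")); S,A,B=o["S"],o["A"],o["B"]
t0=r.state()["t"]
r.reach(np.array([S[0]-15,S[1],240]),down(S[2])); r.wait(.3); look("wS"); print(r.state()["t"]-t0, r.state()["qpos"].round(2))
r.reach(np.array([B[0],B[1],190]),down(B[2])); r.wait(.3); look("wB"); print(r.state()["t"]-t0, r.state()["qpos"].round(2))
E
```

```text
wS [198. 282.] 0.75 2514 [538. 150.] [539. 160.]
2.375 [-0.85  0.35  0.62  1.75 -0.22  1.11 -0.3 ]
wB [194. 278.] 0.98 2636 [ 618. -111.] [ 622. -103.]
wB [386. 396.] 0.69 199 [ 671. -431.] [ 667. -378.]
wB [315. 339.] 0.6 797 [ 631. -272.] [ 633. -241.]
3.9000000000000004 [-0.36  0.53  0.7   1.65 -0.38  1.09  0.06]
```

View pics/wS.png

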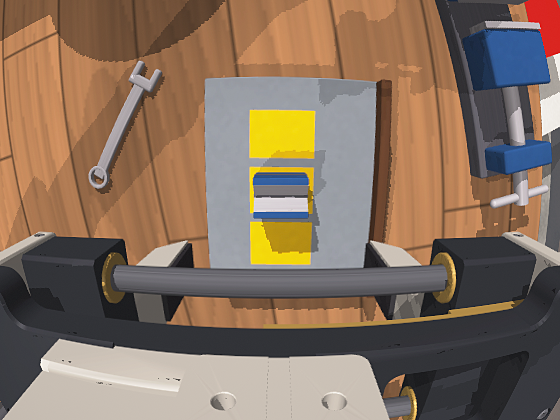

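View pics/wB.png

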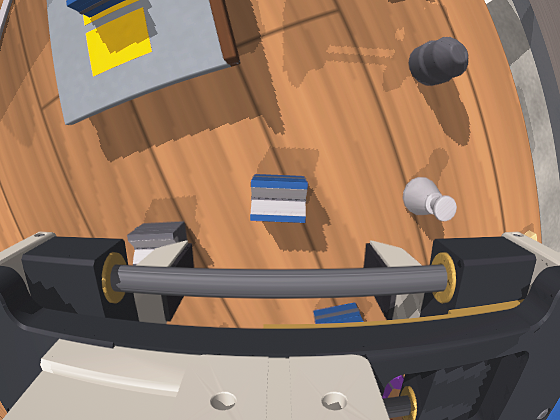

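```bash
python3 - <<'E'
from look import *
o=json.load(open("coarse.json"))
s=np.load("wS.npy",allow_pickle=True).item(); b=np.load("wB.npy",allow_pickle=True).item()
pc,e=fit_block([(s["c"],s["m"][0]["pixels"])],o["Cc"],45); print("C",pc,e)
y=yellow(s["im"]); n,l,stt,_=cv2.connectedComponentsWithStats(y.astype(np.uint8)); y=(l>0)&np.isin(l,[i for i in range(1,n) if stt[i,4]>150]); print([x[4] for x in stt[1:] if x[4]>150])
ps,e=fit_shelf([(s["c"],y)],o["S"],pc); print("S",ps,e)
pb,e=fit_block([(b["c"],b["m"][0]["pixels"])],o["B"],0); print("B",pb,e)
pa,e=fit_block([(b["c"],b["m"][2]["pixels"])],o["A"],0); print("A",pa,e)
im=s["im"].copy()
for x,yy in MX:
    q=proj(s["c"],pl(ps,[[x+a,yy+v,45] for a,v in((-35,-26),(35,-26),(35,26),(-35,26))])); cv2.polylines(im,[np.round(q*16).astype(int)],1,(255,0,0),1,shift=4)
q=proj(s["c"],pl(ps,[[-100,-125,45],[100,-125,45],[100,125,45],[-100,125,45]])); cv2.polylines(im,[np.round(q*16).astype(int)],1,(0,255,0),1,shift=4)
cv2.polylines(im,[np.round(hull(s["c"],pl(pc,BOX,45))*16).astype(int)],1,(255,0,255),1,shift=4)
cv2.imwrite("pics/ovS.png",cv2.resize(im[60:340,100:460,::-1],None,fx=2,fy=2))
im=b["im"].copy(); cv2.polylines(im,[np.round(hull(b["c"],pl(pb,BOX,0))*16).astype(int)],1,(255,0,255),1,shift=4)
cv2.polylines(im,[np.round(hull(b["c"],pl(pa,BOX,0))*16).astype(int)],1,(255,0,255),1,shift=4)
cv2.imwrite("pics/ovB.png",cv2.resize(im[140:360,200:400,::-1],None,fx=2.5,fy=2.5))
json.dump(dict(S=ps.tolist(),B=pb.tolist(),C=pc.tolist(),A=pa.tolist()),open("fine.json","w"))
E
```

```text
C [ 5.37784159e+02  1.64864136e+02 -1.29541110e-01] 0.033012568950653076
[np.int32(2987), np.int32(590), np.int32(2497)]
S [ 5.53335991e+02  1.61688505e+02 -1.46696813e-01] 0.04232335090637207
B [ 6.17710015e+02 -1.13862687e+02 -4.29575505e-01] 0.027131319046020508
A [ 6.24260319e+02 -2.92167959e+02 -2.15502834e-01] 0.43673503398895264
```

View pics/ovS.png

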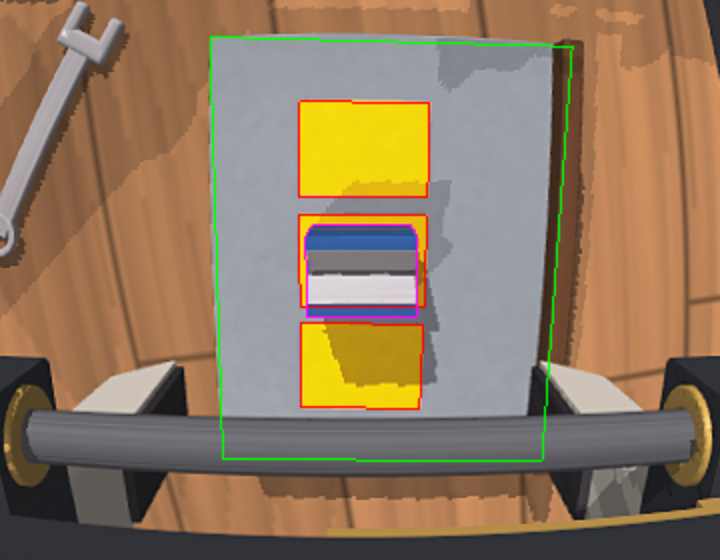

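View pics/ovB.png

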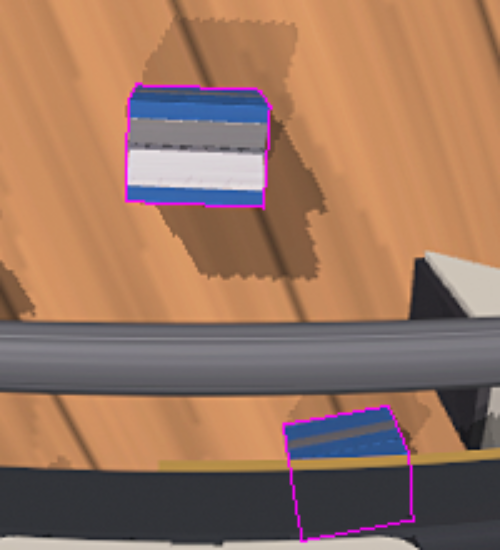

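```bash
python3 - <<'E'
from look import *
b=np.load("wB.npy",allow_pickle=True).item(); cs=cam("scene"); f=json.load(open("fine.json"))
print("base wrist",ray(b["c"],(190,417),0)[:2],"scene base",ray(cs,(316,267),0)[:2])
for z in (30,45,60,75): print(z,"wrist top",ray(b["c"],(208,447),z)[:2].round(),"scene top",ray(cs,(297,267),z)[:2].round())
p=f["B"]; c,s=np.cos(p[2]),np.sin(p[2])
print("body end",pl(p,[[95,37,0],[95,-37,0],[65,10,0],[65,-10,0]])[:,:2].round())
print(r.state()["contact_force"])
E
```

```text
base wrist [ 768.88804747 -170.49764214] scene base [ 779.42758949 -181.77708406]
30 wrist top [ 788. -194.] scene top [ 749. -172.]
45 wrist top [ 781. -187.] scene top [ 755. -174.]
60 wrist top [ 774. -180.] scene top [ 762. -175.]
75 wrist top [ 768. -174.] scene top [ 769. -177.]
body end [[ 719. -120.]
 [ 689. -187.]
 [ 681. -132.]
 [ 673. -150.]]
[-0.35398849 -0.07526784 -0.44877343]
```

```bash
cat > pick.py <<'E'
from look import *
G=5.
def pick(p):
    t0=r.state()["t"]; R=down(p[2])
    if np.abs(r.state()["ee_pos"][:2]-p[:2]).max()>1 or r.state()["ee_pos"][2]<80:
        r.reach(np.array([p[0],p[1],120.]),R)
    r.servo_line(np.array([p[0],p[1],G]),R,feed=120)
    s=r.state(); print("down",s["ee_pos"].round(1),s["contact_force"].round(1))
    r.set_gripper(40,force=45); r.wait(.2)
    s=r.state(); print("closed gap",s["finger_gap"],s["contact_force"].round(1))
    r.servo_line(np.array([p[0],p[1],185.]),R,feed=200)
    s=r.state(); print("lifted gap",s["finger_gap"],s["contact_force"].round(1),"dt",s["t"]-t0,s["t"])
E
python3 - <<'E'
from pick import *
f=json.load(open("fine.json")); pick(np.array(f["B"])); look("wBh")
S=f["S"]; T=pl(S,[[-15,62,0]])[0]; R=down(S[2]); print(T)
r.reach(np.array([T[0],T[1],185.]),R); r.wait(.2); look("wBt"); print(r.state()["t"])
E
```

```text
down [ 618.2 -114.     5.7] [-0.4  0.3  0.5]
closed gap 53.87928694772272 [-2.3  1.2  2.4]
lifted gap 53.84867793617497 [-0.1  0.5 -5.3] dt 3.6333 8.2833
wBh [256. 279.] 0.68 8605 [ 592. -171.] [ 600. -154.]
wBh [10. 83.] 0.59 987 [509. 179.] [529. 146.]
[547.55971715 225.21515041   0.        ]
wBt [256. 278.] 0.77 8753 [539. 161.] [542. 179.]
9.9917
```

View pics/wBt.png

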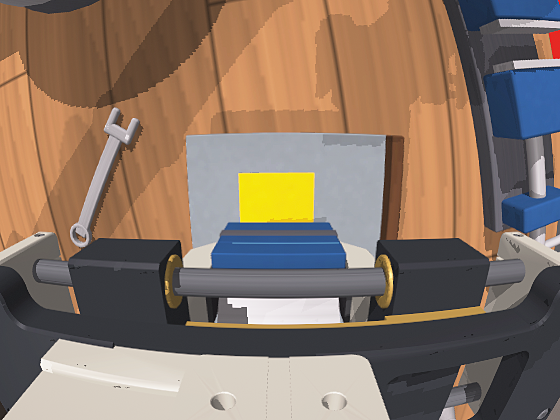

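```bash
python3 - <<'E'
from look import *
f=json.load(open("fine.json")); b=np.load("wBt.npy",allow_pickle=True).item(); st=b["st"]; p=st["ee_pos"]; print(p)
x=st["eef_rot"][:,0]; q=[p[0],p[1],np.arctan2(x[1],x[0])]
im=cv2.resize(b["im"],None,fx=2,fy=2,interpolation=cv2.INTER_CUBIC)
def d(P,col): cv2.polylines(im,[np.round(((P+.5)*2-.5)*16).astype(int)],1,col,1,shift=4)
z0=p[2]-5.7
for t in (((-27,20,0),(27,20,0),(27,20,45),(-27,20,45)),((-27,13,45),(27,13,45),(27,20,45),(-27,20,45)),((-27,-20,45),(27,-20,45),(27,-13,45),(-27,-13,45))): d(proj(b["c"],pl(q,t,z0)),(255,0,255))
S=f["S"]
d(proj(b["c"],pl(S,[[-15+a,62+v,45] for a,v in((-35,-26),(35,-26),(35,26),(-35,26))])),(255,0,0))
cv2.imwrite("pics/ovBt.png",im[300:660,300:840,::-1])
E
```

```text
[548.22769624 223.70738859 185.10645886]
```

View pics/ovBt.png

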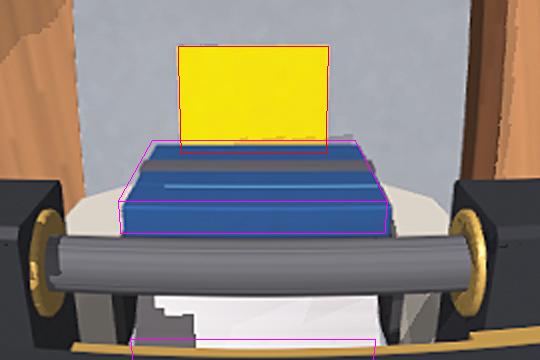

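```bash
cat > place.py <<'E'
from pick import *
def place(T,yaw,rel_h=5.7):
    R=down(yaw)
    r.servo_line(np.array([T[0],T[1],45+G+6]),R,feed=130); r.wait(.15)
    f0=r.state()["contact_force"]; p=r.state()["ee_pos"]; off=np.array([T[0]-p[0],T[1]-p[1]]); print("above",p.round(2),f0.round(1))
    X=np.array([T[0],T[1]])+off
    z=45+G+3
    while z>45+G-4:
        r.servo_line(np.array([X[0],X[1],z]),R,feed=30); s=r.state()
        df=s["contact_force"][2]-f0[2]; print(round(z,1),s["ee_pos"].round(2),round(df,1))
        if df>3.5: break
        z-=1
    r.wait(.1)
    r.set_gripper(75); r.wait(.15)
    r.set_gripper(92)
    s=r.state(); print("released",s["finger_gap"],s["ee_pos"].round(2),s["contact_force"].round(1))
    r.servo_line(np.array([X[0],X[1],200.]),R,feed=200); print("t",r.state()["t"])
E
python3 - <<'E'
from place import *
f=json.load(open("fine.json")); S=f["S"]; T=pl(S,[[-15,62,0]])[0]
place(T,S[2])
# look from above, shifted
r.reach(np.array([T[0],T[1]-40,240.]),down(S[2])); r.wait(.2); look("wP1"); print(r.state()["t"])
E
```

```text
above [548.06 225.46  56.79] [ 0.4 -1.  -5.3]
53.0 [546.87 224.98  52.93] 0.1
52.0 [547.01 224.94  51.93] -0.6
51.0 [547.03 224.93  50.93] 0.0
50.0 [547.08 224.97  49.99] -0.4
49.0 [547.11 225.    49.93] 12.4
released 91.91232699567213 [547.06 224.97  49.01] [ 0.5 -0.2  0.2]
t 14.8
wP1 [219. 275.] 0.76 2545 [538. 149.] [540. 162.]
wP1 [157. 273.] 0.55 2388 [546. 222.] [548. 226.]
15.4417
```

View pics/wP1.png

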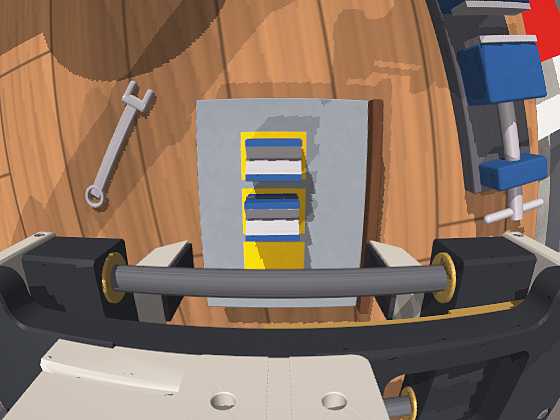

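```bash
python3 - <<'E'
from look import *
f=json.load(open("fine.json")); S=f["S"]
b=np.load("wP1.npy",allow_pickle=True).item()
p,e=fit_block([(b["c"],b["m"][1]["pixels"])],[548,225,-.15],45)
c,s=np.cos(S[2]),np.sin(S[2]); d=p[:2]-S[:2]
print("placed",p,e,"in shelf",c*d[0]+s*d[1],-s*d[0]+c*d[1],p[2]-S[2])
o=json.load(open("coarse.json")); A=o["A"]
r.reach(np.array([A[0],A[1],190.]),down(A[2])); r.wait(.3); look("wA"); print(r.state()["t"])
a=np.load("wA.npy",allow_pickle=True).item()
m=min(a["m"],key=lambda q:np.hypot(*(ray(a["c"],q["at"],25)[:2]-A[:2])))
pa,e=fit_block([(a["c"],m["pixels"])],A,0); print("A",pa,e)
f["A"]=pa.tolist(); json.dump(f,open("fine.json","w"))
im=a["im"].copy(); cv2.polylines(im,[np.round(hull(a["c"],pl(pa,BOX,0))*16).astype(int)],1,(255,0,255),1,shift=4)
cv2.imwrite("pics/ovA.png",im[:,:,::-1])
E
```

```text
placed [ 5.48405633e+02  2.24775240e+02 -1.46376513e-01] 0.023556768894195557 in shelf -14.098867586226447 61.68846341829694 0.0003203004872359694
wA [265. 326.] 0.83 1067 [ 663. -376.] [ 660. -355.]
wA [264. 229.] 0.73 1076 [ 558. -355.] [ 569. -337.]
wA [196. 276.] 0.64 2657 [ 624. -291.] [ 626. -282.]
17.6083
A [ 6.24509157e+02 -2.90941745e+02 -1.89868383e-01] 0.03856402635574341
```

View pics/ovA.png

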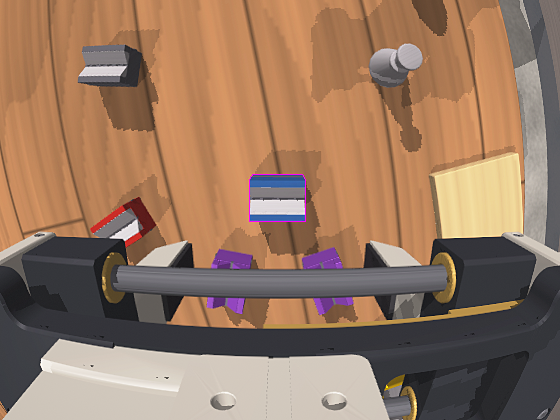

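```bash
python3 - <<'E'
from place import *
f=json.load(open("fine.json")); pick(np.array(f["A"]))
S=f["S"]; T=pl(S,[[-15,-62,0]])[0]; R=down(S[2]); print(T)
if r.state()["finger_gap"]>50:
    r.reach(np.array([T[0],T[1],185.]),R); r.wait(.2); look("wAt"); print(r.state()["t"])
b=np.load("wAt.npy",allow_pickle=True).item(); st=b["st"]; p=st["ee_pos"]; print(p)
x=st["eef_rot"][:,0]; q=[p[0],p[1],np.arctan2(x[1],x[0])]
im=cv2.resize(b["im"],None,fx=2,fy=2,interpolation=cv2.INTER_CUBIC)
def d(P,col): cv2.polylines(im,[np.round(((P+.5)*2-.5)*16).astype(int)],1,col,1,shift=4)
for t in (((-27,20,0),(27,20,0),(27,20,45),(-27,20,45)),((-27,13,45),(27,13,45),(27,20,45),(-27,20,45))): d(proj(b["c"],pl(q,t,p[2]-5.7)),(255,0,255))
cv2.imwrite("pics/ovAt.png",im[200:700,240:900,::-1])
E
```

```text
down [ 625.  -291.2    5.8] [ 0.5 -0.1 -0.2]
closed gap 53.85051676440937 [-1.5  1.5  2.5]
lifted gap 53.75728498312199 [-0.4 -0.6 -5.9] dt 3.6334000000000017 21.2417
[529.43448495 102.54699661   0.        ]
wAt [ 61. 276.] 0.91 3614 [549. 236.] [548. 226.]
wAt [135. 278.] 0.71 3451 [540. 162.] [540. 163.]
wAt [258. 278.] 0.65 8954 [521.  36.] [524.  55.]
23.0417
[529.91158846 101.47734301 185.06781096]
```

View pics/ovAt.png

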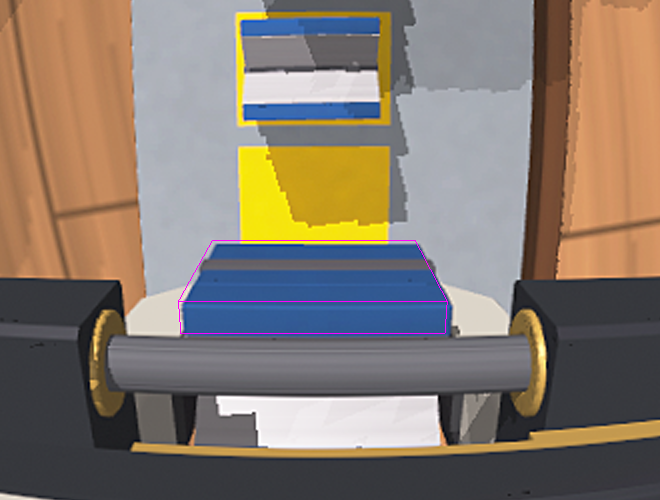

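The block is held square and level, and the middle block sits at about crop (310, 70) with the free right mark below it. I'm placing now.

```bash
python3 - <<'E'
from place import *
f=json.load(open("fine.json")); S=f["S"]; T=pl(S,[[-15,-62,0]])[0]
place(T,S[2])
r.reach(np.array([T[0],T[1]-10,270.]),down(S[2])); r.wait(.2); look("wP2"); print(r.state()["t"])
b=np.load("wP2.npy",allow_pickle=True).item(); c,s=np.cos(S[2]),np.sin(S[2])
for y in(-62,0,62):
    t=pl(S,[[-15,y,0]])[0]
    m=min(b["m"],key=lambda q:np.hypot(*(ray(b["c"],q["at"],70)[:2]-t[:2])))
    p,e=fit_block([(b["c"],m["pixels"])],[t[0],t[1],S[2]],45); d=p[:2]-S[:2]
    print(y,"in shelf",round(c*d[0]+s*d[1],1),round(-s*d[0]+c*d[1],1),round(p[2]-S[2],3),round(e,3))
E
```

```text
above [529.95 102.73  56.71] [ 0.3 -0.1 -5.4]
53.0 [528.72 102.44  52.94] 0.4
52.0 [528.88 102.34  51.92] -0.7
51.0 [528.88 102.37  50.94] -0.7
50.0 [528.9  102.39  49.95] -0.2
49.0 [528.92 102.35  49.85] 14.3
released 91.33936751963162 [528.91 102.36  48.99] [ 0.1  0.1 -0.5]
t 27.85
wP2 [181. 278.] 0.96 2130 [529.  96.] [530. 103.]
wP2 [ 66. 279.] 0.91 2168 [551. 238.] [550. 229.]
wP2 [126. 279.] 0.58 1996 [540. 164.] [540. 163.]
28.5333
-62 in shelf -14.1 -62.5 0.003 0.038
0 in shelf -15.9 0.9 0.021 0.041
62 in shelf -14.5 61.9 0.001 0.028
```

View pics/wP2.png

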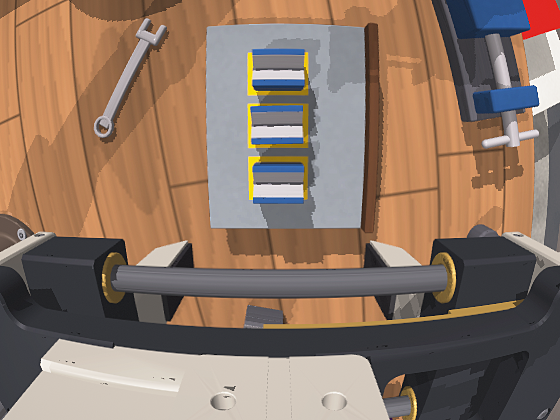

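```bash
python3 - <<'E'
from h import *
s=r.state(); print(s["t"],s["contact_force"].round(1)); im=r.capture("side"); cv2.imwrite("pics/sideEnd.png",im[:,:,::-1]); print(r.sign_off())
E
```

```text
28.5333 [ 0.2  0.6 -0.5]
the job is handed in; nothing more can be done
None
```

View pics/sideEnd.png

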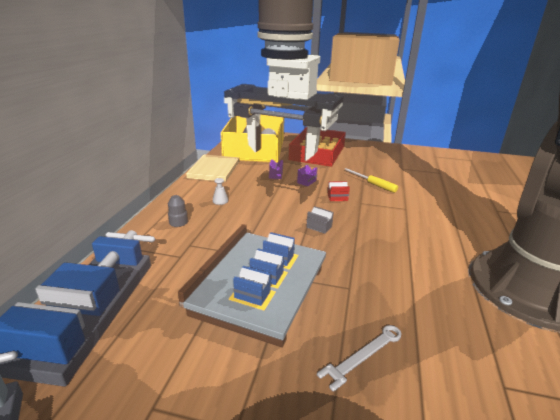

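Both blue V-blocks from the bench now stand upright on the two empty yellow marks, and I handed the job in at about 28.5 s with the gripper clear of everything.

**Placement:** the last wrist-camera fits, in shelf coordinates, put the two blocks within about 1 mm of their mark centres and within 0.2° of the shelf's direction. They are at (-14.1, -62.5) and (-14.5, 61.9) mm, against targets of (-15, ±62) mm. The grooves run from the front of the shelf to its back.

**Block already on the shelf:** it fitted at (-15.9, 0.9) mm, the same as before I started, so it did not move. It was about 1° off the shelf's direction from the start.

**Forces and other objects:** the largest force change I read while setting a block down was about 14 N. The last side picture shows the three blocks in a row and the red, steel and purple ones still on the bench. No check failed. The only disagreement was a difference of up to about 5 mm between the first position estimates from the scene and side cameras, so I grasped and placed from the wrist camera's fits instead.

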